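Line up the specimen jars by size

TASK

Line up the four lidded specimen jars on the tray in order of size, one standing centred on each round mark, with the largest at the end that has the blue block and the smallest at the other end. Keep the jars upright and set them down gently without dropping them, let go of them all, and leave the amber bottle where it is.

Things in the scene. Friction and masses are not known exactly. Their poses are not given: they have to be found in the camera images.
- jar_purple_mid (a point): centre (half-way up) of the smallest specimen jar: a loose, closed, upright clear plastic cylinder with a purple lid, 36 mm in diameter over its whole height and 48 mm tall (lid included, flat top), so its foot is 24 mm below this point. z axis up; its yaw does not matter.
- jar_yellow_mid (a point): centre (half-way up) of the second smallest specimen jar: a loose, closed, upright clear plastic cylinder with a yellow lid, 44 mm in diameter over its whole height and 66 mm tall (lid included, flat top), so its foot is 33 mm below this point. z axis up; its yaw does not matter.
- jar_red_mid (a point): centre (half-way up) of the second largest specimen jar: a loose, closed, upright clear plastic cylinder with a red lid, 52 mm in diameter over its whole height and 84 mm tall (lid included, flat top), so its foot is 42 mm below this point. z axis up; its yaw does not matter.
- jar_green_mid (a point): centre (half-way up) of the largest specimen jar: a loose, closed, upright clear plastic cylinder with a green lid, 60 mm in diameter over its whole height and 104 mm tall (lid included, flat top), so its foot is 52 mm below this point. z axis up; its yaw does not matter.
- mark_a: the end mark on the +y (robot left) side of the tray: one of four flat white circles with dark rim and dot, 70 mm in diameter, in a straight row at 85 mm spacing on a fixed light grey tray. Origin: circle centre on the tray floor (6 mm above the bench), where a jar stands. y axis: along the row from mark_d to mark_a. Tray 110 x 460 mm; lips 4 mm high 51 mm either side of the row.
- mark_b: the mark next to mark_a: one of four flat white circles with dark rim and dot, 70 mm in diameter, in a straight row at 85 mm spacing on a fixed light grey tray. Origin: circle centre on the tray floor (6 mm above the bench), where a jar stands. y axis: along the row from mark_d to mark_a. 
- mark_c: the mark between mark_b and mark_d: one of four flat white circles with dark rim and dot, 70 mm in diameter, in a straight row at 85 mm spacing on a fixed light grey tray. Origin: circle centre on the tray floor (6 mm above the bench), where a jar stands. y axis: along the row from mark_d to mark_a. 
- mark_d: the end mark on the -y (robot right) side: one of four flat white circles with dark rim and dot, 70 mm in diameter, in a straight row at 85 mm spacing on a fixed light grey tray. Origin: circle centre on the tray floor (6 mm above the bench), where a jar stands. y axis: along the row from mark_d to mark_a. 
- blue_block: blue block fixed on one end of the tray, beside mark_a or mark_d, 80.5 mm from that mark's centre: it shows the end of the row where the largest jar goes. 60 mm across the tray, 26 mm along it, 26 mm high; origin at the centre of its underside (6 mm above the bench). A grey block of the same size sits on the opposite end.
- amber_bottle: amber glass bottle standing on the bench, a bystander to be left where it is: 52 mm in diameter, 90 mm tall, origin at the centre of its foot.

How it is judged:
At the end, for the whole second after the job is handed in: From the blue block on, the marks carry the green, red, yellow and purple-lidded jars, each within 12 mm of its mark centre, foot within 4 mm of the tray floor, upright within 0.1 rad, at rest and released; the amber bottle within 15 mm of its start (((horizontal distance between blue_block and mark_a below 0.12 m and horizontal distance between jar_purple_mid and mark_d below 0.012 m and horizontal distance between jar_yellow_mid and mark_c below 0.012 m and horizontal distance between jar_red_mid and mark_b below 0.012 m and horizontal distance between jar_green_mid and mark_a below 0.012 m) or (horizontal distance between blue_block and mark_d below 0.12 m and horizontal distance between jar_purple_mid and mark_a below 0.012 m and horizontal distance between jar_yellow_mid and mark_b below 0.012 m and horizontal distance between jar_red_mid and mark_c below 0.012 m and horizontal distance between jar_green_mid and mark_d below 0.012 m)) and angle between each of jar_purple_mid, jar_yellow_mid, jar_red_mid, jar_green_mid's own z axis and vertical below 0.1 rad and height (world z) of jar_purple_mid below 0.034 m and linear speed of each of jar_purple, jar_yellow, jar_red, jar_green below 0.02 m/s and contact force between each of jar_purple, jar_yellow, jar_red, jar_green and the fingers below 0.1 N and height (world z) of jar_yellow_mid below 0.043 m and height (world z) of jar_red_mid below 0.052 m and height (world z) of jar_green_mid below 0.062 m and distance of amber_bottle from where it was at the start of the episode below 0.015 m); the robot touches nothing.
It fails at once if a jar is tipped by more than about 35 degrees (angle between any of jar_purple_mid, jar_yellow_mid, jar_red_mid, jar_green_mid's own z axis and vertical above 0.6 rad).
It fails at once if a jar is dropped: it moves faster than 0.6 m/s (a fall of about 2 cm) with no finger on it ((linear speed of jar_purple above 0.6 m/s and contact force between jar_purple and the fingers below 0.1 N) or (linear speed of jar_yellow above 0.6 m/s and contact force between jar_yellow and the fingers below 0.1 N) or (linear speed of jar_red above 0.6 m/s and contact force between jar_red and the fingers below 0.1 N) or (linear speed of jar_green above 0.6 m/s and contact force between jar_green and the fingers below 0.1 N)).
It fails at once if the amber bottle is shifted by more than 15 mm or tipped (distance of amber_bottle from where it was at the start of the episode above 0.015 m or angle between amber_bottle's own z axis and vertical above 0.3 rad).
It also fails if it takes over 101 s, if anything falls off the work surface, if the arm or the gripper's body presses on something with over 40 N, if the wrist force passes 120 N, or if a joint passes its speed limit or range.

ROBOT

A 6-joint arm with a two-finger parallel gripper is mounted at the origin on the work surface. World frame = base frame: x ahead of the robot, y to its left, z up, the work surface at z = 0. Lengths are in m, angles in rad, forces in N, time in s.
With the tool pointing down it reaches from about 0.35 to 0.775 m from the base axis. Payload 5.5 kg.
Tool frame: the origin (TCP) lies on the centre line of the jaws, within the pads' length; the fingertips stand 11 mm ahead of it and the grasp point (between the pads) lies 8 mm behind it (env.tip_reach is the distance from the TCP to the fingertips, in m); z points along the fingers, x is the direction in which the jaws open and shut, and the axes are right-handed (so a half turn about z gives the same grasp; the last joint's range is limited). The gripper opens to 85 mm and grips with 20 to 120 N. Pads are 22 mm wide; open, the fingers measure 114 mm over their backs; the gripper's body (76 mm by 85 mm) begins 54 mm behind the grasp point. The pads swing forward as they close: fully open they stand 13 mm farther back than shut.
Start: joints at [1.095, 0.313, 0.046, 1.304, 0, 1.431], TCP at [0.19, 0.543, 0.242] pointing down, gripper open.
Joint ranges: [-2.76, 2.76], [-0.86, 1.69], [-1.03, 1.26], [-2.2, 2.34], [-1.47, 1.5], [-3.14, 3.14]. Speed limits (rad/s): [2.57, 2.57, 3.14, 3.14, 3.14, 3.14].

INTERFACE

Orientations are given as a unit quaternion [w, x, y, z].
In Python, from workcell import env gives the robot as it stands.
- The arm moves only by the tool carry_out, never from a script. Its argument "moves" is one flat list of numbers, 7 for each row, row after row: the gripper command: -1 is shut, 1 is fully open, values between are in proportion, then the shift along the tool's x, y, z in m, then the turn, a rotation vector about the tool's x, y, z in degrees. A call has exactly 5 rows; each row shifts and turns the pose as measured when the row begins, along the tool's axes as they then stand; what a row does not reach is not made up. A row lasts 1/8 s, in which the tool goes at most 62.5 mm and 10.7 degrees, less where a joint would pass 70% of its speed; a pose out of reach is approached as far as the arm can. A call is refused whole if a number of a shift passes 0.0625 or a number of a turn 10.7, either way. A call with a gripper value outside its range is refused whole. The fingers move at their own pace and stop on an object; "squeeze" is the grip in N (left out, the last holds). Time passes only in rows, so rows that do not move let the fingers close, or fill a call up. It gives the time, the measured TCP pose, the force and the opening at its end, in the units of the state.
- env.get_state(): the state, without advancing time (a new reading comes with each control period).
- env.read_camera(name): name is "scene" or "top" or "wrist"; returns the picture (400x640x3 uint8, red, green, blue); there is no depth.
- env.calibration(name): a dict with "camera_matrix" (3x3 intrinsics, pixels), "rvec" (rotation vector, rad) and "tvec" (3), from world to camera coordinates, as OpenCV has them; the wrist camera has in their place "hand_eye" (4x4, takes a point from camera to tool coordinates, whose origin is the TCP and whose axes are the tool frame's). Camera axes: x right, y down, z forward; pixel columns grow to the right and rows downward; lengths in m; the calibration is good to about 2 mm. A picture is of the moment at which its call begins: read the wrist's pose just before it. calibration takes no time and is no camera call.
- env.hand_in(): hands the job in, once; it reports no verdict.
The state is a dict: "clock": time; "joint_pos": joint angles; "qvel": joint speeds; "tau": joint torques, N m; "tcp_pos": TCP position; "orientation": TCP orientation; "wrist_force": force on the tool from outside, world axes, zero at the start; "ft_torque": the same for the moment, N m; "finger_gap": finger opening in m.
Only numpy, scipy, OpenCV 4.12 (cv2) and the standard library are available. Lean on these libraries where they do the work, as an engineer would, in place of code of your own. Each camera call takes 0.05 s, during which the arm holds its last target. There are 200 camera calls.

## Working session

There is one attempt and no reset: what is moved stays moved. The work goes in short steps, Python scripts to look and compute and a tool call to move; the robot and the scene stay as the last step left them, time stands still between calls to the robot, and variables do not carry over. Pictures are saved under pics/ and viewed, about 12 in all and at most 16, crops included, and the job is handed in when it is done.

Besides the shell and the picture viewer there is one more tool, called after "Emit:" as name(argument=value, ...) on one line, values as JSON. carry_out: Moves the arm, as the interface text tells. Its arguments: {"type":"object","properties":{"moves":{"type":"array"},"squeeze":{"type":"number"}},"required":["moves"]}

```bash
ls; mkdir -p pics; python3 - <<'E'
from workcell import env
import cv2,numpy as np
print(env.get_state())
for n in("scene","top"):
    im=env.read_camera(n); cv2.imwrite(f"pics/{n}0.png",im[:,:,::-1]); print(n,env.calibration(n))
print(env.calibration("wrist"))
E
```

```text
pics
{'clock': 0.0, 'joint_pos': array([1.09538258e+00, 3.13987590e-01, 4.49922414e-02, 1.30362587e+00,
       2.88161665e-05, 1.43123518e+00]), 'qvel': array([-1.30548489e-04, -3.05932010e-05, -2.75761278e-04, -5.10409822e-04,
        2.10313294e-04,  5.50661403e-04]), 'tau': array([ 9.82352722e-04, -4.80622029e+01,  2.98533833e+01,  1.93255325e-02,
       -2.12995114e-04, -6.07149531e-06]), 'tcp_pos': array([0.18925658, 0.54243732, 0.24142158]), 'orientation': array([ 4.06863693e-04,  8.15344459e-01,  5.78975457e-01, -8.16841586e-04]), 'wrist_force': array([-0.17298783, -0.0434532 , -0.87581616]), 'ft_torque': array([-0.02106955,  0.00931241,  0.0005308 ]), 'finger_gap': 0.08514357113582693}
scene {'camera_matrix': array([[466.63330109,   0.        , 320.33357943],
       [  0.        , 466.63330109, 196.60088008],
       [  0.        ,   0.        ,   1.        ]]), 'rvec': array([ 1.95096046,  1.83457379, -0.51258645]), 'tvec': array([-0.05461684, -0.44179544,  1.38041268])}
top {'camera_matrix': array([[365.16668672,   0.        , 319.92175729],
       [  0.        , 365.16668672, 192.7418247 ],
       [  0.        ,   0.        ,   1.        ]]), 'rvec': array([ 2.17296338, -2.1330938 ,  0.13500731]), 'tvec': array([-0.01545044,  0.54726614,  0.88661792])}
{'camera_matrix': array([[347.06891093,   0.        , 323.75709949],
       [  0.        , 347.06891093, 202.95268314],
       [  0.        ,   0.        ,   1.        ]]), 'hand_eye': array([[ 9.99999079e-01,  8.85669186e-05, -1.35403578e-03,
         7.62021578e-04],
       [ 3.56321800e-04,  9.45709279e-01,  3.25013588e-01,
        -8.22383486e-02],
       [ 1.30930966e-03, -3.25013772e-01,  9.45708377e-01,
        -1.30802207e-01],
       [ 0.00000000e+00,  0.00000000e+00,  0.00000000e+00,
         1.00000000e+00]])}
```

View pics/top0.png

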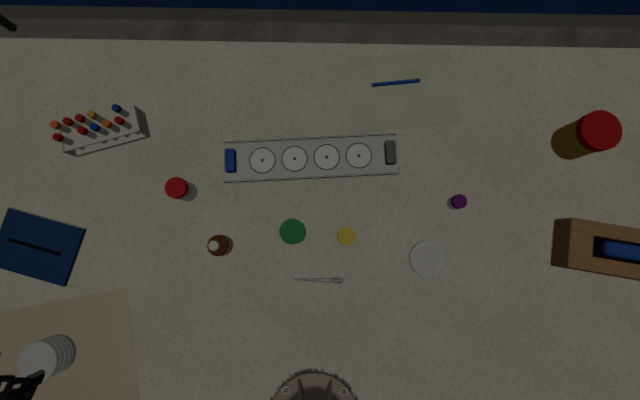

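View pics/scene0.png

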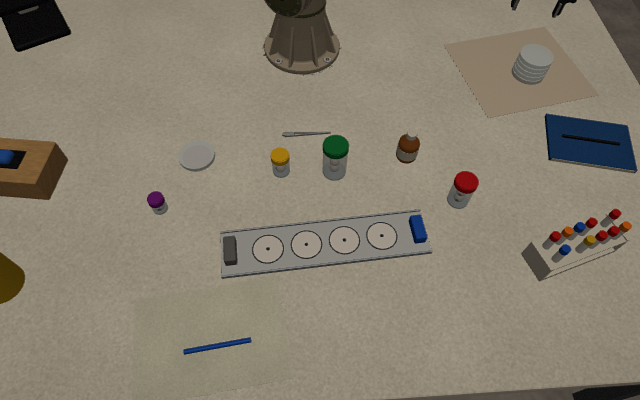

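The top view shows the tray row with the blue block at the left (+y) end, px (230,160), and marks a–d at x≈262, 294, 327, 359. The lids are at red (176,187), green (292,231), yellow (346,236) and purple (458,201), and the amber bottle is at (218,245). The scene view matches this. Order: green→a, red→b, yellow→c, purple→d.

```bash
cat > h.py <<'E'
import cv2,numpy as np
from workcell import env
from scipy.spatial.transform import Rotation as R
def cam(n,st=None):
    c=env.calibration(n);K=c["camera_matrix"]
    if n!="wrist":
        Rm=cv2.Rodrigues(c["rvec"])[0]; return K,Rm.T,-Rm.T@c["tvec"]
    w,x,y,z=st["orientation"];Rt=R.from_quat([x,y,z,w]).as_matrix();H=c["hand_eye"]
    return K,Rt@H[:3,:3],Rt@H[:3,3]+st["tcp_pos"]
def ray(C,p):
    K,Rw,o=C; d=Rw@np.linalg.solve(K,[p[0],p[1],1]); return o,d/np.linalg.norm(d)
def onplane(C,p,z):
    o,d=ray(C,p); return o+d*(z-o[2])/d[2]
def tri(C1,p1,C2,p2):
    o1,d1=ray(C1,p1);o2,d2=ray(C2,p2)
    t=np.linalg.lstsq(np.c_[d1,-d2],o2-o1,rcond=None)[0]
    a,b=o1+t[0]*d1,o2+t[1]*d2; return (a+b)/2,np.linalg.norm(a-b)*1000
HUE={"red":[(0,6),(174,180)],"green":[(50,85)],"yellow":[(18,32)],"purple":[(135,165)],"amber":[(6,15)],"blue":[(105,125)]}
def blob(im,col,near,rad=25,smin=120,vmin=50):
    hsv=cv2.cvtColor(im,cv2.COLOR_RGB2HSV);h,s,v=cv2.split(hsv)
    m=np.zeros(h.shape,bool)
    for a,b in HUE[col]: m|=(h>=a)&(h<=b)
    m&=(s>=smin)&(v>=vmin); n,l,st,ce=cv2.connectedComponentsWithStats(m.astype(np.uint8))
    k=[i for i in range(1,n) if np.hypot(*(ce[i]-near))<rad]
    i=max(k,key=lambda i:st[i,4]); return ce[i],st[i]
def mark(im,near,rad=9):
    g=cv2.cvtColor(im,cv2.COLOR_RGB2GRAY).astype(float);x,y=near
    # white disc centroid
    m=(g>(g[y-rad:y+rad,x-rad:x+rad].max()*.8)).astype(np.uint8)
    n,l,st,ce=cv2.connectedComponentsWithStats(m)
    i=min((i for i in range(1,n) if st[i,4]>100),key=lambda i:np.hypot(*(ce[i]-near))); return ce[i],st[i]
E
python3 - <<'E'
from h import *
np.set_printoptions(precision=4,suppress=True)
T=cv2.imread("pics/top0.png")[:,:,::-1].copy();S=cv2.imread("pics/scene0.png")[:,:,::-1].copy()
CT,CS=cam("top"),cam("scene")
print("cams",CT[2],CS[2])
for c,a,b in[("red",(176,187),(465,182)),("green",(292,231),(336,147)),("yellow",(346,236),(280,157)),("purple",(458,201),(156,200)),("amber",(218,245),(408,145)),("blue",(230,160),(418,229))]:
    pa,sa=blob(T,c,a);pb,sb=blob(S,c,b); p,e=tri(CT,pa,CS,pb); print(c,pa,sa,pb,sb,p,e)
M=[]
for k,a,b in[("a",(262,160),(381,236)),("b",(294,159),(344,240)),("c",(327,157),(306,244)),("d",(359,155),(268,249))]:
    pa,sa=mark(T,a);pb,sb=mark(S,b);p,e=tri(CT,pa,CS,pb);M.append(p);print(k,sa,sb,p,e,onplane(CT,pa,.006),onplane(CS,pb,.006))
print(np.diff(M,axis=0),np.linalg.norm(np.diff(M,axis=0),axis=1))
E
```

```text
cams [ 0.429  -0.0097  0.9496] [ 1.1074 -0.0306  0.9361]
red [175.3678 187.1962] [165 177  22  22 367] [465.8542 181.7722] [454 171  25  23 439] [0.5494 0.3441 0.075 ] 1.2653973756837493
green [291.8773 231.1123] [280 219  25  25 481] [335.3669 145.1463] [323 135  25  21 417] [0.4484 0.0581 0.098 ] 0.59139722570929
yellow [346.349  235.4784] [338 227  18  18 255] [279.3659 156.1672] [270 147  19  19 287] [ 0.4412 -0.0715  0.0565] 0.19352438588378604
purple [459.9151 200.3774] [454 195  13  13 106] [154.5749 197.9521] [147 192  16  13 167] [ 0.5335 -0.3533  0.0447] 1.57430975202398
amber [208.6667 241.    ] [208 240   2   3   3] [408.5551 144.4646] [399 135  21  19 254] [0.4217 0.2499 0.0578] 22.819144150371557
blue [229.0455 159.601 ] [225 149  10  22 198] [418.082  228.4574] [410 215  17  28 317] [0.6318 0.2319 0.0203] 1.0417818880664769
a [250 148  24  24 434] [368 223  28  26 549] [0.6362 0.1503 0.0042] 0.3103284154796014 [0.6358 0.1498 0.006 ] [0.6371 0.1501 0.006 ]
b [283 147  24  23 428] [330 227  29  26 564] [0.6422 0.0652 0.0044] 0.4243547365324066 [0.6418 0.0649 0.006 ] [0.6431 0.0653 0.006 ]
c [315 145  23  24 428] [292 232  29  26 578] [ 0.648  -0.0196  0.004 ] 0.3564590493881979 [ 0.6476 -0.0198  0.006 ] [ 0.649  -0.0195  0.006 ]
d [347 144  24  23 432] [253 236  30  26 586] [ 0.6538 -0.1047  0.0038] 0.26348395253308987 [ 0.6533 -0.1046  0.006 ] [ 0.6549 -0.1044  0.006 ]
[[ 0.006  -0.085   0.0002]
 [ 0.0058 -0.0848 -0.0004]
 [ 0.0058 -0.0851 -0.0002]] [0.0853 0.085  0.0853]
```

```bash
cat > plan.py <<'E'
# usage: plan.py yaw_deg step x y z [x y z ...]: straight lines through the waypoints, one row per step, tool-frame rows
import sys
from h import *
a=[float(v) for v in sys.argv[1:]];yaw,step=a[:2];W=np.array(a[2:]).reshape(-1,3)
s=env.get_state();w,x,y,z=s["orientation"];Rc=R.from_quat([x,y,z,w]);p=s["tcp_pos"].copy()
c,sn=np.cos(np.radians(yaw)),np.sin(np.radians(yaw))
G=R.from_matrix(np.array([[c,sn,0],[sn,-c,0],[0,0,-1]]).T)
print("tcp",p.round(4),"f",s["wrist_force"].round(1),"gap",round(s["finger_gap"],4),"t",round(s["clock"],2))
rows=0
for t in W:
    while True:
        d=t-p;n=np.linalg.norm(d);rv=(Rc.inv()*G).as_rotvec(degrees=True);m=np.linalg.norm(rv)
        if n<5e-4 and m<.3: break
        d*=min(1,step/max(n,1e-9));rv=rv*min(1,10.5/max(m,1e-9))
        dt=Rc.inv().apply(d).round(3);rv=rv.round(1)
        print("ABCDEFGHIJ"[rows//5],*dt,*rv)
        if not dt.any() and not rv.any(): break
        p=p+Rc.apply(dt);Rc=Rc*R.from_rotvec(rv,degrees=True);rows+=1
E
python3 plan.py 3.9 0.05 .549 .344 .20
```

```text
tcp [0.1893 0.5425 0.2415] f [ 0.1 -0.  -0.3] gap 0.0855 t 0.1
A -0.008 0.049 0.005 0.0 0.0 10.5
A 0.001 0.05 0.005 0.0 0.0 10.5
A 0.01 0.049 0.005 0.0 0.0 10.5
A 0.018 0.046 0.005 0.0 0.0 10.5
A 0.027 0.042 0.005 0.0 0.0 10.5
B 0.034 0.037 0.005 0.1 0.0 10.5
B 0.04 0.03 0.005 -0.0 0.1 3.9
B 0.042 0.027 0.005 -0.0 -0.0 -0.0
B 0.01 0.006 0.001 -0.0 -0.0 -0.0
B -0.0 0.0 0.0 -0.0 -0.0 -0.0
```

Emit:
carry_out(moves=[1, -0.008, 0.049, 0.005, 0, 0, 10.5, 1, 0.001, 0.05, 0.005, 0, 0, 10.5, 1, 0.01, 0.049, 0.005, 0, 0, 10.5, 1, 0.018, 0.046, 0.005, 0, 0, 10.5, 1, 0.027, 0.042, 0.005, 0, 0, 10.5], squeeze=40)

```text
clock: 0.72
tcp_pos: [0.4085, 0.4193, 0.2137]
orientation: [0.001, 0.989, 0.15, -0.002]
wrist_force: [-0.3, 0.7, 0.2]
finger_gap: 0.0856
```

Emit:
carry_out(moves=[1, 0.034, 0.037, 0.005, 0, 0, 10.5, 1, 0.04, 0.03, 0.005, 0, 0, 3.9, 1, 0.042, 0.027, 0.005, 0, 0, 0, 1, 0.01, 0.006, 0.001, 0, 0, 0, 1, 0, 0, 0, 0, 0, 0])

```text
clock: 1.35
tcp_pos: [0.5539, 0.3316, 0.193]
orientation: [0.002, 1.0, 0.018, -0.004]
wrist_force: [0.1, 0.1, -0.5]
finger_gap: 0.0853
```

```bash
python3 plan.py 3.9 0.05 .549 .344 .20; python3 - <<'E'
from h import *
s=env.get_state();im=env.read_camera("wrist");cv2.imwrite("pics/w1.png",im[:,:,::-1])
np.savez("w1.npz",tcp_pos=s["tcp_pos"],orientation=s["orientation"])
E
```

```text
tcp [0.5539 0.3316 0.193 ] f [ 0.1  0.1 -0.5] gap 0.0853 t 1.35
A -0.004 -0.013 -0.007 0.3 0.5 -1.8
A -0.001 0.0 -0.0 -0.0 0.0 -0.0
A 0.0 0.0 -0.0 -0.0 0.0 -0.0
```

View pics/w1.png

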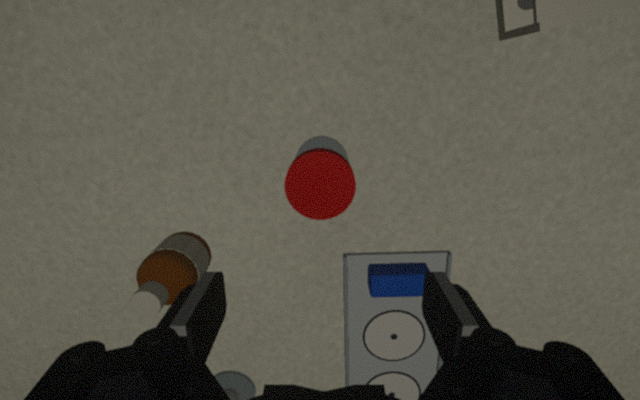

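The wrist view shows the red lid centred at about (320,184), between the open fingers' columns, and the bottle clear on the left at (168,275). I'll check the red jar's position from this view.

```bash
python3 - <<'E'
from h import *
s=np.load("w1.npz");C=cam("wrist",s);im=cv2.imread("pics/w1.png")[:,:,::-1].copy()
p,st=blob(im,"red",(320,184),60,vmin=40);print(p,st,onplane(C,p,.084).round(4))
T=cv2.imread("pics/top0.png")[:,:,::-1].copy();q,_=blob(T,"red",(176,187));print(tri(C,p,cam("top"),q))
pa,_=mark(im,(394,345));print("mark a",onplane(C,pa,.006))
pm,_=blob(im,"amber",(168,275),40,smin=90,vmin=30);print("amber",onplane(C,pm,.06))
E
python3 plan.py 3.9 0.03 .549 .344 .19 .549 .344 .055
```

```text
[319.8067571 184.0604044] [ 285  148   71   72 3907] [0.5512 0.3466 0.084 ]
(array([0.55021846, 0.34436187, 0.07569048]), np.float64(1.797440938460196))
mark a [0.63818919 0.15150645 0.006     ]
amber [0.42102013 0.25471762 0.06      ]
tcp [0.5534 0.332  0.1931] f [-0.2  0.2  0.3] gap 0.0855 t 1.4
A -0.004 -0.012 0.003 0.3 0.5 -1.8
A 0.0 -0.0 0.03 -0.0 0.0 -0.0
A 0.0 -0.0 0.03 -0.0 0.0 -0.0
A 0.0 -0.0 0.03 -0.0 0.0 -0.0
A 0.0 -0.0 0.03 -0.0 0.0 -0.0
B 0.0 -0.0 0.015 -0.0 0.0 -0.0
```

Emit:
carry_out(moves=[1, -0.004, -0.013, 0.003, 0.3, 0.5, -1.8, 1, 0, 0, 0.03, 0, 0, 0, 1, 0, 0, 0.03, 0, 0, 0, 1, 0, 0, 0.03, 0, 0, 0, 1, 0, 0, 0.02, 0, 0, 0])

```text
clock: 2.02
tcp_pos: [0.5423, 0.3555, 0.0812]
orientation: [-0.003, 0.999, 0.043, 0.003]
wrist_force: [1.1, 0.1, -0.2]
finger_gap: 0.0853
```

```bash
python3 plan.py 3.9 0.02 .5495 .345 .05
```

```text
tcp [0.5423 0.3555 0.0812] f [ 1.1  0.1 -0.2] gap 0.0853 t 2.02
A 0.004 0.007 0.018 -0.4 -0.4 1.1
A 0.002 0.004 0.013 0.0 0.0 -0.0
```

Emit:
carry_out(moves=[1, 0.007, 0.011, 0.012, -0.4, -0.4, 1.1, 1, 0, 0, 0.01, 0, 0, 0, 1, 0, 0, 0.007, 0, 0, 0, 1, 0, 0, 0, 0, 0, 0, 1, 0, 0, 0, 0, 0, 0])

```text
clock: 2.65
tcp_pos: [0.548, 0.3481, 0.0515]
orientation: [0.0, 0.999, 0.037, -0.0]
wrist_force: [-0.1, -0.1, -0.5]
finger_gap: 0.0854
```

```bash
python3 plan.py 3.9 0.02 .5495 .345 .05
```

```text
tcp [0.548  0.3481 0.0515] f [-0.1 -0.1 -0.5] gap 0.0854 t 2.65
A 0.001 0.003 0.002 0.0 0.0 0.3
A 0.0 0.0 -0.0 0.0 0.0 -0.0
```

Emit:
carry_out(moves=[1, 0.001, 0.003, 0.001, 0, 0, 0.3, -1, 0, 0, 0, 0, 0, 0, -1, 0, 0, 0, 0, 0, 0, -1, 0, 0, 0, 0, 0, 0, -1, 0, 0, 0, 0, 0, 0])

```text
clock: 3.28
tcp_pos: [0.5503, 0.3451, 0.052]
orientation: [-0.0, 0.999, 0.034, 0.001]
wrist_force: [0.2, 0.0, -0.1]
finger_gap: 0.0514
```

```bash
python3 plan.py 3.9 0.04 .5495 .345 .17
```

```text
tcp [0.5503 0.3451 0.052 ] f [ 0.2  0.  -0.1] gap 0.0514 t 3.27
A -0.0 -0.0 -0.04 -0.0 -0.1 -0.1
A -0.0 -0.0 -0.04 -0.0 -0.0 0.0
A -0.001 -0.0 -0.038 -0.0 -0.0 0.0
```

Emit:
carry_out(moves=[-1, 0, 0, -0.01, 0, 0, 0, -1, 0, 0, -0.025, 0, 0, 0, -1, 0, 0, -0.03, 0, 0, 0, -1, 0, 0, -0.03, 0, 0, 0, -1, 0, 0, -0.01, 0, 0, 0])

```text
clock: 3.9
tcp_pos: [0.5486, 0.3445, 0.1595]
orientation: [0.001, 0.999, 0.034, -0.001]
wrist_force: [-0.6, 0.5, -0.0]
finger_gap: 0.0515
```

```bash
python3 plan.py 3.9 0.04 .642 .065 .15 
```

```text
tcp [0.5486 0.3445 0.1595] f [-0.6  0.5 -0. ] gap 0.0515 t 3.9
A 0.01 0.039 0.001 0.1 0.1 -0.0
A 0.01 0.039 0.001 -0.0 0.0 -0.0
A 0.01 0.039 0.001 -0.0 0.0 -0.0
A 0.01 0.039 0.001 -0.0 0.0 -0.0
A 0.01 0.039 0.002 -0.0 0.0 -0.0
B 0.01 0.039 0.001 -0.0 0.0 -0.0
B 0.011 0.038 0.002 -0.0 0.0 -0.0
B 0.003 0.013 0.0 -0.0 0.0 -0.0
B 0.0 0.0 0.0 -0.0 0.0 -0.0
```

Emit:
carry_out(moves=[-1, 0.01, 0.039, 0, 0, 0, 0, -1, 0.01, 0.039, 0, 0, 0, 0, -1, 0.01, 0.039, 0, 0, 0, 0, -1, 0.01, 0.039, 0, 0, 0, 0, -1, 0.01, 0.039, 0, 0, 0, 0])

```text
clock: 4.53
tcp_pos: [0.6118, 0.1517, 0.158]
orientation: [0.0, 0.999, 0.037, -0.002]
wrist_force: [0.4, -0.5, -1.8]
finger_gap: 0.0509
```

Emit:
carry_out(moves=[-1, 0.01, 0.035, 0, 0, 0, 0, -1, 0.008, 0.025, 0, 0, 0, 0, -1, 0.003, 0.008, 0, 0, 0, 0, -1, 0, 0, 0, 0, 0, 0, -1, 0, 0, 0, 0, 0, 0])

```text
clock: 5.15
tcp_pos: [0.6368, 0.0815, 0.1545]
orientation: [-0.0, 0.999, 0.035, -0.005]
wrist_force: [-0.3, 0.6, -1.5]
finger_gap: 0.0512
```

```bash
python3 plan.py 3.9 0.03 .642 .065 .10 .642 .065 .059;python3 - <<'E'
from h import *
s=env.get_state();im=env.read_camera("top");cv2.imwrite("pics/t1.png",im[100:300,100:500,::-1].repeat(2,0).repeat(2,1))
im=env.read_camera("wrist");cv2.imwrite("pics/w2.png",im[:,:,::-1])
E
```

```text
tcp [0.6368 0.0815 0.1545] f [-0.3  0.6 -1.5] gap 0.0512 t 5.15
A 0.002 0.009 0.029 -0.0 0.5 0.2
A 0.002 0.008 0.025 -0.0 0.0 -0.0
A 0.0 -0.0 0.0 -0.0 0.0 -0.0
A 0.0 -0.0 0.03 -0.0 0.0 -0.0
A 0.0 -0.0 0.011 -0.0 0.0 -0.0
A 0.0 -0.0 0.0 -0.0 0.0 -0.0
```

View pics/w2.png

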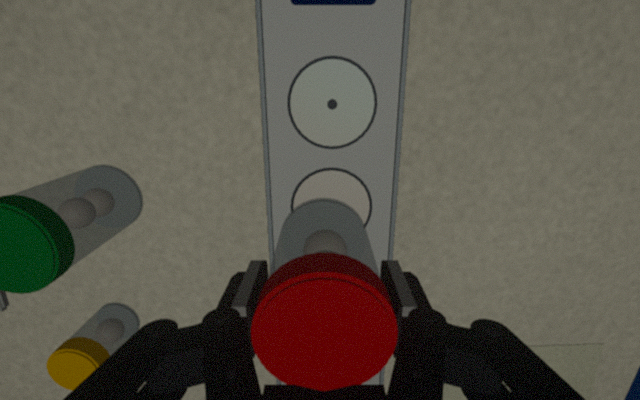

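The red jar is held upright and centred between the fingers at (325,320), with marks a and b ahead of it. Next I lower it onto b.

Emit:
carry_out(moves=[-1, 0.003, 0.01, 0.02, 0, 0.5, 0.2, -1, 0.002, 0.007, 0.02, 0, 0, 0, -1, 0, 0, 0.02, 0, 0, 0, -1, 0, 0, 0.01, 0, 0, 0, -1, 0, 0, 0, 0, 0, 0])

```text
clock: 5.88
tcp_pos: [0.6428, 0.0696, 0.0845]
orientation: [-0.0, 0.999, 0.037, 0.001]
wrist_force: [-0.1, 0.5, -0.7]
finger_gap: 0.0513
```

```bash
python3 plan.py 3.9 0.015 .642 .065 .059
```

```text
tcp [0.6428 0.0696 0.0845] f [-0.1  0.5 -0.7] gap 0.0513 t 5.88
A -0.001 0.003 0.015 -0.0 -0.1 0.4
A -0.0 0.002 0.01 -0.0 -0.0 -0.0
A -0.0 -0.0 0.0 -0.0 -0.0 -0.0
```

Emit:
carry_out(moves=[-1, 0, 0.005, 0.01, 0, 0, 0.4, -1, 0, 0, 0.008, 0, 0, 0, -1, 0, 0, 0.004, 0, 0, 0, -1, 0, 0, 0.002, 0, 0, 0, -1, 0, 0, 0, 0, 0, 0])

```text
clock: 6.5
tcp_pos: [0.6446, 0.0646, 0.0609]
orientation: [-0.0, 0.999, 0.034, 0.003]
wrist_force: [0.1, -0.2, -0.9]
finger_gap: 0.0514
```

```bash
python3 plan.py 3.9 0.015 .642 .065 .059
```

```text
tcp [0.6446 0.0646 0.0609] f [ 0.1 -0.2 -0.9] gap 0.0514 t 6.5
A -0.003 -0.001 0.002 -0.0 -0.3 -0.0
A 0.0 0.0 -0.0 -0.0 -0.0 -0.0
```

Emit:
carry_out(moves=[-1, -0.002, 0, 0.002, 0, -0.3, 0, -1, 0, 0, 0.001, 0, 0, 0, 1, 0, 0, 0, 0, 0, 0, 1, 0, 0, 0, 0, 0, 0, 1, 0, 0, 0, 0, 0, 0])

```text
clock: 7.12
tcp_pos: [0.6434, 0.0645, 0.059]
orientation: [-0.0, 0.999, 0.034, 0.001]
wrist_force: [0.0, -1.1, 0.2]
finger_gap: 0.0857
```

```bash
python3 plan.py 3.9 0.04 .642 .065 .18 .448 .058 .18
```

```text
tcp [0.6434 0.0645 0.059 ] f [ 0.  -1.1  0.2] gap 0.0857 t 7.12
A -0.0 -0.0 -0.04 -0.0 -0.1 -0.0
A -0.001 -0.0 -0.04 -0.0 -0.0 -0.0
A -0.0 -0.001 -0.04 -0.0 -0.0 -0.0
A -0.0 0.0 -0.001 -0.0 -0.0 -0.0
A -0.04 -0.001 -0.0 -0.0 -0.0 -0.0
B -0.04 -0.001 -0.0 -0.0 -0.0 -0.0
B -0.04 -0.001 -0.0 -0.0 -0.0 -0.0
B -0.04 -0.001 -0.0 -0.0 -0.0 -0.0
B -0.034 -0.002 -0.0 -0.0 -0.0 -0.0
```

Emit:
carry_out(moves=[1, 0, 0, -0.04, 0, 0, 0, 1, 0, 0, -0.045, 0, 0, 0, 1, 0, 0, -0.04, 0, 0, 0, 1, -0.02, 0, -0.01, 0, 0, 0, 1, -0.04, 0, 0, 0, 0, 0])

```text
clock: 7.75
tcp_pos: [0.5844, 0.0601, 0.1978]
orientation: [-0.0, 0.999, 0.034, 0.002]
wrist_force: [0.2, -0.8, -0.5]
finger_gap: 0.0856
```

Emit:
carry_out(moves=[1, -0.045, 0, 0, 0, 0, 0, 1, -0.045, 0, 0, 0, 0, 0, 1, -0.03, 0, 0, 0, 0, 0, 1, -0.015, 0, 0, 0, 0, 0, 1, 0, 0, 0, 0, 0, 0])

```text
clock: 8.38
tcp_pos: [0.4448, 0.0508, 0.1989]
orientation: [0.0, 0.999, 0.034, 0.004]
wrist_force: [-0.0, -0.5, 0.7]
finger_gap: 0.0855
```

```bash
python3 plan.py 3.9 0.04 .448 .058 .18; python3 - <<'E'
from h import *
s=env.get_state();im=env.read_camera("wrist");cv2.imwrite("pics/w3.png",im[:,:,::-1]);C=cam("wrist",s)
p,st=blob(im,"green",(320,300),160,vmin=30);print(p,st,onplane(C,p,.104).round(4))
T=env.read_camera("top");q,st=blob(T,"red",(296,155),20);print(q,st,onplane(cam("top"),q,.082))
cv2.imwrite("pics/t2.png",T[100:300,130:490,::-1].repeat(2,0).repeat(2,1))
S=env.read_camera("scene");q2,st=blob(S,"red",(344,220),30);print(tri(cam("top"),q,cam("scene"),q2))
E
```

```text
tcp [0.4448 0.0508 0.1989] f [-0.  -0.5  0.7] gap 0.0855 t 8.38
A 0.003 -0.007 0.019 0.0 -0.5 -0.0
[330.17374728 196.43536674] [ 288  154   85   84 5508] [0.4509 0.0619 0.104 ]
[292.82633053 151.32492997] [283 141  21  22 357] [0.64174286 0.06223712 0.082     ]
(array([0.64213936, 0.06259251, 0.08043346]), np.float64(0.4496075760319986))
```

View pics/w3.png

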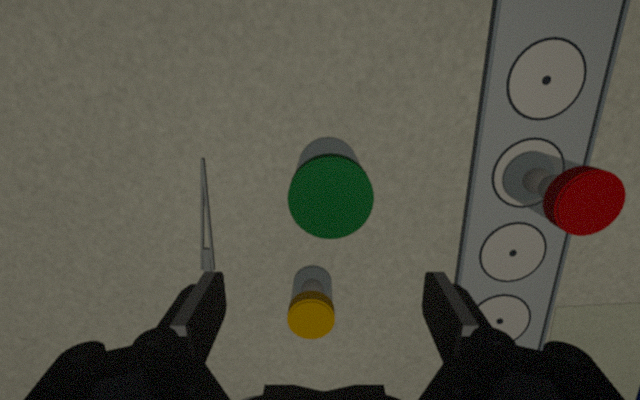

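The red jar stands on mark b, 2.6 mm off the mark centre. The green lid is at (330,196), about where the top view put it. I descend on it.

Emit:
carry_out(moves=[1, 0.003, -0.009, 0.01, 0, -0.5, 0, 1, 0, 0, 0.03, 0, 0, 0, 1, 0, 0, 0.03, 0, 0, 0, 1, 0, 0, 0.02, 0, 0, 0, 1, 0, 0, 0, 0, 0, 0])

```text
clock: 9.15
tcp_pos: [0.4534, 0.0623, 0.103]
orientation: [-0.0, 0.999, 0.034, -0.001]
wrist_force: [0.5, 0.4, -0.4]
finger_gap: 0.0852
```

```bash
python3 plan.py 3.9 0.03 .4485 .06 .065
```

```text
tcp [0.4534 0.0623 0.103 ] f [ 0.5  0.4 -0.4] gap 0.0852 t 9.15
A -0.004 0.002 0.03 -0.0 0.1 0.0
A -0.001 -0.0 0.008 -0.0 -0.0 0.0
```

Emit:
carry_out(moves=[1, -0.005, 0.002, 0.01, 0, 0, 0, 1, 0, 0, 0.015, 0, 0, 0, 1, 0, 0, 0.01, 0, 0, 0, 1, 0, 0, 0.002, 0, 0, 0, 1, 0, 0, 0, 0, 0, 0])

```text
clock: 9.78
tcp_pos: [0.4502, 0.0602, 0.0656]
orientation: [0.0, 0.999, 0.034, 0.001]
wrist_force: [-0.7, 0.2, 0.5]
finger_gap: 0.0854
```

```bash
python3 plan.py 3.9 0.03 .4485 .06 .065
```

```text
tcp [0.4502 0.0602 0.0656] f [-0.7  0.2  0.5] gap 0.0854 t 9.78
A -0.002 0.0 0.001 0.0 -0.1 0.0
```

Emit:
carry_out(moves=[1, -0.001, 0, 0, 0, 0, 0, -1, 0, 0, 0, 0, 0, 0, -1, 0, 0, 0, 0, 0, 0, -1, 0, 0, 0, 0, 0, 0, -1, 0, 0, 0, 0, 0, 0])

```text
clock: 10.4
tcp_pos: [0.4499, 0.06, 0.0669]
orientation: [0.0, 0.999, 0.034, 0.002]
wrist_force: [0.1, -0.3, -0.4]
finger_gap: 0.0589
```

```bash
python3 plan.py 3.9 0.04 .4485 .06 .19 .636 .151 .19
```

```text
tcp [0.4499 0.06   0.0669] f [ 0.1 -0.3 -0.4] gap 0.0589 t 10.4
A -0.0 -0.0 -0.04 0.0 -0.2 0.0
A -0.001 -0.0 -0.04 0.0 0.0 0.0
A -0.0 -0.0 -0.04 0.0 0.0 0.0
A -0.0 -0.0 -0.003 0.0 0.0 0.0
A 0.037 -0.015 -0.0 0.0 0.0 0.0
B 0.037 -0.015 -0.0 0.0 0.0 0.0
B 0.037 -0.015 -0.0 0.0 0.0 0.0
B 0.037 -0.015 -0.0 0.0 0.0 0.0
B 0.037 -0.015 -0.0 0.0 0.0 0.0
B 0.008 -0.003 -0.0 0.0 0.0 0.0
```

Emit:
carry_out(moves=[-1, 0, 0, -0.01, 0, 0, 0, -1, 0, 0, -0.025, 0, 0, 0, -1, 0, 0, -0.035, 0, 0, 0, -1, 0, 0, -0.035, 0, 0, 0, -1, 0.01, -0.02, -0.01, 0, 0, 0])

```text
clock: 11.02
tcp_pos: [0.456, 0.0803, 0.1856]
orientation: [-0.0, 0.999, 0.033, -0.001]
wrist_force: [0.7, 0.7, -3.4]
finger_gap: 0.059
```

Emit:
carry_out(moves=[-1, 0.035, -0.025, 0, 0, 0, 0, -1, 0.04, -0.025, 0, 0, 0, 0, -1, 0.04, -0.01, 0, 0, 0, 0, -1, 0.03, 0, 0, 0, 0, 0, -1, 0.01, 0, 0, 0, 0, 0])

```text
clock: 11.65
tcp_pos: [0.6105, 0.1542, 0.1895]
orientation: [-0.0, 0.999, 0.034, 0.001]
wrist_force: [0.0, -0.5, -2.2]
finger_gap: 0.0594
```

```bash
python3 plan.py 3.9 0.03 .636 .151 .18
```

```text
tcp [0.6105 0.1542 0.1895] f [ 0.  -0.5 -2.2] gap 0.0594 t 11.65
A 0.025 0.005 0.01 -0.0 -0.1 0.0
```

Emit:
carry_out(moves=[-1, 0.015, 0.003, 0.02, 0, 0, 0, -1, 0.01, 0.001, 0.03, 0, 0, 0, -1, 0.001, 0, 0.02, 0, 0, 0, -1, 0, 0, 0.015, 0, 0, 0, -1, 0, 0, 0, 0, 0, 0])

```text
clock: 12.28
tcp_pos: [0.635, 0.1512, 0.1032]
orientation: [0.0, 0.999, 0.034, -0.001]
wrist_force: [0.1, 0.4, -1.9]
finger_gap: 0.0591
```

```bash
python3 plan.py 3.9 0.03 .636 .151 .074
```

```text
tcp [0.635  0.1512 0.1032] f [ 0.1  0.4 -1.9] gap 0.0591 t 12.28
A 0.001 0.0 0.029 -0.0 0.1 -0.0
```

Emit:
carry_out(moves=[-1, 0.001, 0, 0.012, 0, 0, 0, -1, 0, 0, 0.01, 0, 0, 0, -1, 0, 0, 0.004, 0, 0, 0, -1, 0, 0, 0.002, 0, 0, 0, -1, 0, 0, 0, 0, 0, 0])

```text
clock: 12.9
tcp_pos: [0.637, 0.1515, 0.076]
orientation: [-0.0, 0.999, 0.034, 0.001]
wrist_force: [-0.7, 0.8, -2.4]
finger_gap: 0.0594
```

```bash
python3 plan.py 3.9 0.03 .636 .151 .0735
```

```text
tcp [0.637  0.1515 0.076 ] f [-0.7  0.8 -2.4] gap 0.0594 t 12.9
A -0.001 0.0 0.002 -0.0 -0.1 -0.0
A 0.0 0.0 0.0 -0.0 0.0 -0.0
```

Emit:
carry_out(moves=[-1, -0.001, 0, 0.002, 0, 0, 0, -1, 0, 0, 0.001, 0, 0, 0, 1, 0, 0, 0, 0, 0, 0, 1, 0, 0, 0, 0, 0, 0, 1, 0, 0, 0, 0, 0, 0])

```text
clock: 13.52
tcp_pos: [0.6375, 0.1516, 0.0748]
orientation: [-0.0, 0.999, 0.034, 0.003]
wrist_force: [-0.0, 1.1, 0.4]
finger_gap: 0.0855
```

```bash
python3 plan.py 3.9 0.045 .636 .151 .20 .441 -.0715 .20
```

```text
tcp [0.6375 0.1516 0.0748] f [-0.   1.1  0.4] gap 0.0855 t 13.53
A -0.0 0.0 -0.045 -0.0 -0.3 -0.0
A -0.001 0.0 -0.045 -0.0 -0.0 -0.0
A -0.0 0.0 -0.035 -0.0 -0.0 -0.0
A -0.0 0.0 -0.0 -0.0 -0.0 -0.0
A -0.032 0.032 -0.0 -0.0 -0.0 -0.0
A -0.032 0.032 -0.0 -0.0 -0.0 -0.0
B -0.032 0.032 -0.0 -0.0 -0.0 -0.0
B -0.032 0.032 -0.0 -0.0 -0.0 -0.0
B -0.032 0.032 -0.0 -0.0 -0.0 -0.0
B -0.032 0.032 -0.0 -0.0 -0.0 -0.0
B -0.018 0.017 -0.0 -0.0 -0.0 -0.0
```

Emit:
carry_out(moves=[1, 0, 0, -0.03, 0, 0, 0, 1, 0, 0, -0.045, 0, 0, 0, 1, 0, 0, -0.04, 0, 0, 0, 1, -0.02, 0.02, -0.01, 0, 0, 0, 1, -0.035, 0.04, 0, 0, 0, 0])

```text
clock: 14.15
tcp_pos: [0.5873, 0.0888, 0.2036]
orientation: [-0.0, 0.999, 0.036, 0.004]
wrist_force: [-0.1, -0.2, 0.0]
finger_gap: 0.0856
```

Emit:
carry_out(moves=[1, -0.04, 0.04, 0, 0, 0, 0, 1, -0.04, 0.045, 0, 0, 0, 0, 1, -0.03, 0.04, 0, 0, 0, 0, 1, -0.01, 0.02, 0, 0, 0, 0, 1, 0, 0, 0, 0, 0, 0])

```text
clock: 14.78
tcp_pos: [0.4739, -0.0705, 0.2052]
orientation: [0.001, 0.999, 0.035, 0.007]
wrist_force: [0.9, 0.4, 0.4]
finger_gap: 0.0855
```

```bash
cat > look.py <<'E'
import sys
from h import *
# look.py colour x y z : expected lid top; wrist, top, scene measurements near it
col=sys.argv[1];P=np.array([float(v) for v in sys.argv[2:5]])
def proj(C,P):
    K,Rw,o=C;q=K@(Rw.T@(P-o));return q[:2]/q[2]
s=env.get_state();ms={}
for n in("wrist","top","scene"):
    C=cam(n,s);im=env.read_camera(n);e=proj(C,P)
    try: p,st=blob(im,col,e,60 if n=="wrist" else 12,vmin=30 if n=="wrist" else 50);ms[n]=(C,p);print(n,e.round(),p.round(1),st[2:],onplane(C,p,P[2]-(0 if n=="wrist" else .004)).round(4))
    except Exception as x: print(n,"none",x)
if "top" in ms and "scene" in ms: print("tri",tri(*ms["top"],*ms["scene"]))
E
python3 plan.py 3.9 0.03 .441 -.0715 .18; python3 look.py yellow .441 -.0715 .066;python3 look.py green .636 .150 .11;
```

```text
tcp [ 0.4739 -0.0705  0.2052] f [0.9 0.4 0.4] gap 0.0855 t 14.78
A -0.024 -0.001 0.018 0.1 -0.8 0.1
A -0.009 -0.0 0.007 0.0 -0.0 -0.0
wrist [279. 190.] [282.9 186.3] [  54   55 2313] [ 0.4441 -0.0677  0.066 ]
top none max() iterable argument is empty
scene [279. 154.] [279.4 156.2] [ 19  19 287] [ 0.4454 -0.0711  0.062 ]
wrist none max() iterable argument is empty
top [255. 150.] [255.3 151. ] [ 24  23 448] [0.6351 0.1492 0.106 ]
scene [388. 212.] [387.2 212.7] [ 29  25 556] [0.6363 0.1497 0.106 ]
tri (array([0.63550465, 0.14974475, 0.1045016 ]), np.float64(0.6088596842542303))
```

Green stands within 1 mm of mark a. Yellow is next, at about (.4415, -.070).

Emit:
carry_out(moves=[1, -0.02, -0.001, 0.02, 0, -0.8, 0, 1, -0.012, 0, 0.03, 0, 0, 0, 1, 0, 0, 0.035, 0, 0, 0, 1, 0, 0, 0.03, 0, 0, 0, 1, 0, 0, 0, 0, 0, 0])

```text
clock: 15.7
tcp_pos: [0.4448, -0.0668, 0.0866]
orientation: [0.001, 0.999, 0.041, 0.0]
wrist_force: [-0.2, -0.5, -0.6]
finger_gap: 0.0852
```

```bash
python3 plan.py 3.9 0.03 .442 -.07 .035
```

```text
tcp [ 0.4448 -0.0668  0.0866] f [-0.2 -0.5 -0.6] gap 0.0852 t 15.7
A -0.002 0.002 0.03 0.1 -0.0 0.8
A -0.001 0.001 0.022 0.0 -0.0 -0.0
```

Emit:
carry_out(moves=[1, -0.002, 0.003, 0.02, 0, 0, 0.8, 1, 0, 0, 0.02, 0, 0, 0, 1, 0, 0, 0.01, 0, 0, 0, 1, 0, 0, 0.001, 0, 0, 0, 1, 0, 0, 0, 0, 0, 0])

```text
clock: 16.32
tcp_pos: [0.4484, -0.0699, 0.0395]
orientation: [0.002, 0.999, 0.035, 0.004]
wrist_force: [-0.5, -0.9, -0.4]
finger_gap: 0.0853
```

```bash
python3 plan.py 3.9 0.03 .442 -.07 .035
```

```text
tcp [ 0.4484 -0.0699  0.0395] f [-0.5 -0.9 -0.4] gap 0.0853 t 16.32
A -0.006 -0.0 0.004 0.3 -0.4 0.2
A -0.0 -0.0 0.0 -0.0 -0.0 -0.0
```

Emit:
carry_out(moves=[1, -0.006, 0, 0.003, 0.3, -0.4, 0.2, 1, 0, 0, 0, 0, 0, 0, -1, 0, 0, 0, 0, 0, 0, -1, 0, 0, 0, 0, 0, 0, -1, 0, 0, 0, 0, 0, 0])

```text
clock: 16.95
tcp_pos: [0.4433, -0.0708, 0.038]
orientation: [0.0, 0.999, 0.034, 0.002]
wrist_force: [-0.1, -1.1, 1.6]
finger_gap: 0.0434
```

Emit:
carry_out(moves=[-1, 0, 0, 0, 0, 0, 0, -1, 0, 0, 0, 0, 0, 0, -1, 0, 0, 0, 0, 0, 0, -1, 0, 0, 0, 0, 0, 0, -1, 0, 0, 0, 0, 0, 0])

```text
clock: 17.58
tcp_pos: [0.4433, -0.0709, 0.038]
orientation: [0.0, 0.999, 0.034, 0.002]
wrist_force: [-0.3, -0.1, 0.8]
finger_gap: 0.0433
```

```bash
python3 plan.py 3.9 0.04 .442 -.07 .15 .648 -.018 .15
```

```text
tcp [ 0.4433 -0.0709  0.038 ] f [-0.3 -0.1  0.8] gap 0.0433 t 17.57
A -0.0 -0.0 -0.04 0.0 -0.2 -0.1
A -0.001 -0.0 -0.04 0.0 0.0 0.0
A -0.0 -0.001 -0.032 0.0 0.0 0.0
A 0.039 -0.007 -0.0 0.0 0.0 0.0
A 0.039 -0.007 -0.0 0.0 0.0 0.0
B 0.039 -0.007 -0.0 0.0 0.0 0.0
B 0.039 -0.007 -0.0 0.0 0.0 0.0
B 0.039 -0.007 -0.0 0.0 0.0 0.0
B 0.014 -0.003 -0.0 0.0 0.0 0.0
```

Emit:
carry_out(moves=[-1, 0, 0, -0.01, 0, 0, 0, -1, 0, 0, -0.025, 0, 0, 0, -1, 0, 0, -0.035, 0, 0, 0, -1, 0.01, -0.005, -0.03, 0, 0, 0, -1, 0.035, -0.01, -0.01, 0, 0, 0])

```text
clock: 18.2
tcp_pos: [0.4842, -0.0522, 0.152]
orientation: [-0.001, 0.999, 0.032, -0.001]
wrist_force: [0.8, -0.6, -0.2]
finger_gap: 0.0432
```

Emit:
carry_out(moves=[-1, 0.04, -0.01, 0, 0, 0, 0, -1, 0.04, -0.01, 0, 0, 0, 0, -1, 0.035, -0.005, 0, 0, 0, 0, -1, 0.02, 0, 0, 0, 0, 0, -1, 0.005, 0, 0, 0, 0, 0])

```text
clock: 18.82
tcp_pos: [0.6286, -0.0161, 0.1563]
orientation: [-0.0, 0.999, 0.033, 0.002]
wrist_force: [-0.2, 0.4, -1.1]
finger_gap: 0.0434
```

```bash
python3 plan.py 3.9 0.03 .648 -.0195 .10
```

```text
tcp [ 0.6286 -0.0161  0.1563] f [-0.2  0.4 -1.1] gap 0.0434 t 18.82
A 0.01 0.002 0.028 0.0 -0.2 -0.1
A 0.009 0.003 0.028 0.0 0.0 -0.0
```

Emit:
carry_out(moves=[-1, 0.01, 0.002, 0.02, 0, 0, 0, -1, 0.009, 0.002, 0.03, 0, 0, 0, -1, 0, 0, 0.025, 0, 0, 0, -1, 0, 0, 0.01, 0, 0, 0, -1, 0, 0, 0, 0, 0, 0])

```text
clock: 19.45
tcp_pos: [0.6455, -0.0197, 0.0655]
orientation: [-0.0, 0.999, 0.032, -0.001]
wrist_force: [-1.4, -0.2, -1.1]
finger_gap: 0.0433
```

```bash
python3 plan.py 3.9 0.03 .648 -.0195 .0445
```

```text
tcp [ 0.6455 -0.0197  0.0655] f [-1.4 -0.2 -1.1] gap 0.0433 t 19.45
A 0.003 -0.0 0.021 -0.0 0.1 -0.2
```

Emit:
carry_out(moves=[-1, 0.003, 0, 0.01, 0, 0, 0, -1, 0, 0, 0.006, 0, 0, 0, -1, 0, 0, 0.003, 0, 0, 0, -1, 0, 0, 0, 0, 0, 0, -1, 0, 0, 0, 0, 0, 0])

```text
clock: 20.08
tcp_pos: [0.6502, -0.0198, 0.0479]
orientation: [0.0, 0.999, 0.032, 0.002]
wrist_force: [-0.1, 0.5, -1.0]
finger_gap: 0.0432
```

```bash
python3 plan.py 3.9 0.03 .648 -.0195 .0445
```

```text
tcp [ 0.6502 -0.0198  0.0479] f [-0.1  0.5 -1. ] gap 0.0432 t 20.07
A -0.002 -0.0 0.003 0.0 -0.2 -0.2
A -0.0 -0.0 0.0 0.0 0.0 0.0
```

Emit:
carry_out(moves=[-1, -0.002, 0, 0.003, 0, 0, 0, -1, 0, 0, 0.001, 0, 0, 0, 1, 0, 0, 0, 0, 0, 0, 1, 0, 0, 0, 0, 0, 0, 1, 0, 0, 0, 0, 0, 0])

```text
clock: 20.7
tcp_pos: [0.6488, -0.0201, 0.0447]
orientation: [0.0, 0.999, 0.032, 0.002]
wrist_force: [0.5, -0.0, -0.2]
finger_gap: 0.0856
```

```bash
python3 plan.py 3.9 0.05 .648 -.0195 .14 .534 -.353 .16
```

```text
tcp [ 0.6488 -0.0201  0.0447] f [ 0.5 -0.  -0.2] gap 0.0856 t 20.7
A -0.0 -0.0 -0.05 0.0 -0.3 -0.2
A -0.0 -0.001 -0.045 0.0 0.0 0.0
A -0.0 0.0 -0.0 0.0 0.0 0.0
A -0.019 0.046 -0.003 0.0 0.0 0.0
A -0.019 0.046 -0.003 0.0 0.0 0.0
A -0.019 0.046 -0.003 0.0 0.0 0.0
B -0.02 0.046 -0.003 0.0 0.0 0.0
B -0.019 0.046 -0.003 0.0 0.0 0.0
B -0.02 0.046 -0.002 0.0 0.0 0.0
B -0.019 0.046 -0.003 0.0 0.0 0.0
B -0.002 0.003 -0.0 0.0 0.0 0.0
```

Emit:
carry_out(moves=[1, 0, 0, -0.03, 0, 0, 0, 1, 0, 0, -0.045, 0, 0, 0, 1, 0, 0, -0.035, 0, 0, 0, 1, -0.01, 0.03, -0.005, 0, 0, 0, 1, -0.02, 0.046, 0, 0, 0, 0])

```text
clock: 21.32
tcp_pos: [0.6239, -0.0964, 0.1633]
orientation: [0.0, 0.999, 0.035, 0.003]
wrist_force: [0.5, -1.2, -0.8]
finger_gap: 0.0852
```

Emit:
carry_out(moves=[1, -0.02, 0.05, 0, 0, 0, 0, 1, -0.02, 0.05, 0, 0, 0, 0, 1, -0.02, 0.05, 0, 0, 0, 0, 1, -0.01, 0.04, 0, 0, 0, 0, 1, -0.01, 0.02, 0, 0, 0, 0])

```text
clock: 21.95
tcp_pos: [0.5571, -0.3199, 0.165]
orientation: [0.002, 0.999, 0.035, 0.005]
wrist_force: [-0.5, 0.7, 0.6]
finger_gap: 0.0854
```

Emit:
carry_out(moves=[1, -0.01, 0.02, 0, 0, 0, 0, 1, 0, 0, 0, 0, 0, 0, 1, 0, 0, 0, 0, 0, 0, 1, 0, 0, 0, 0, 0, 0, 1, 0, 0, 0, 0, 0, 0])

```text
clock: 22.58
tcp_pos: [0.5481, -0.3413, 0.1651]
orientation: [0.001, 0.999, 0.034, 0.005]
wrist_force: [-0.1, -0.3, -0.5]
finger_gap: 0.0855
```

```bash
python3 plan.py 3.9 0.03 .534 -.353 .16; python3 look.py purple .534 -.353 .048;python3 look.py yellow .648 -.020 .072;
```

```text
tcp [ 0.5481 -0.3413  0.1651] f [-0.1 -0.3 -0.5] gap 0.0855 t 22.57
A -0.015 0.011 0.005 0.2 -0.6 0.0
wrist [301. 214.] [302.9 209.3] [  45   46 1550] [ 0.5355 -0.3492  0.048 ]
top [460. 200.] [459.6 200.7] [ 13  13 130] [ 0.5327 -0.3536  0.044 ]
scene [154. 197.] [154.7 198. ] [ 16  13 167] [ 0.5333 -0.3526  0.044 ]
tri (array([ 0.53275423, -0.35332881,  0.04338651]), np.float64(1.022806178215676))
wrist none max() iterable argument is empty
top [327. 150.] [326.8 151.4] [ 17  18 250] [ 0.6465 -0.0206  0.068 ]
scene [305. 230.] [305.2 231.8] [ 21  22 364] [ 0.6507 -0.0206  0.068 ]
tri (array([ 0.64782068, -0.02056959,  0.06246467]), np.float64(0.15580209858636973))
```

Yellow stands on mark c within 1 mm. Purple is at about (.534, -.352), so I descend on it.

Emit:
carry_out(moves=[1, -0.014, 0.011, 0.015, 0.2, -0.6, 0, 1, 0, 0, 0.03, 0, 0, 0, 1, 0, 0, 0.03, 0, 0, 0, 1, 0, 0, 0.02, 0, 0, 0, 1, 0, 0, 0, 0, 0, 0])

```text
clock: 23.5
tcp_pos: [0.5297, -0.3571, 0.0633]
orientation: [-0.001, 0.999, 0.033, -0.003]
wrist_force: [-0.7, -0.1, 0.5]
finger_gap: 0.0857
```

```bash
python3 plan.py 3.9 0.03 .534 -.352 .027
```

```text
tcp [ 0.5297 -0.3571  0.0633] f [-0.7 -0.1  0.5] gap 0.0857 t 23.5
A 0.004 -0.004 0.029 -0.1 0.3 -0.2
A 0.001 -0.001 0.007 0.0 0.0 0.0
```

Emit:
carry_out(moves=[1, 0.004, -0.005, 0.012, 0, 0.3, 0, 1, 0, 0, 0.012, 0, 0, 0, 1, 0, 0, 0.008, 0, 0, 0, 1, 0, 0, 0, 0, 0, 0, 1, 0, 0, 0, 0, 0, 0])

```text
clock: 24.12
tcp_pos: [0.5339, -0.3529, 0.0308]
orientation: [0.0, 0.999, 0.032, 0.001]
wrist_force: [0.3, 1.0, 0.6]
finger_gap: 0.0854
```

```bash
python3 plan.py 3.9 0.03 .534 -.352 .027
```

```text
tcp [ 0.5339 -0.3529  0.0308] f [0.3 1.  0.6] gap 0.0854 t 24.12
A 0.0 -0.001 0.004 0.0 -0.1 -0.2
```

Emit:
carry_out(moves=[1, 0, -0.001, 0.003, 0, 0, 0, -1, 0, 0, 0, 0, 0, 0, -1, 0, 0, 0, 0, 0, 0, -1, 0, 0, 0, 0, 0, 0, -1, 0, 0, 0, 0, 0, 0])

```text
clock: 24.75
tcp_pos: [0.5347, -0.3525, 0.0291]
orientation: [0.001, 0.999, 0.032, 0.002]
wrist_force: [-0.2, -0.2, -0.8]
finger_gap: 0.0351
```

Emit:
carry_out(moves=[-1, 0, 0, 0, 0, 0, 0, -1, 0, 0, 0, 0, 0, 0, -1, 0, 0, -0.005, 0, 0, 0, -1, 0, 0, -0.01, 0, 0, 0, -1, 0, 0, 0, 0, 0, 0])

```text
clock: 25.38
tcp_pos: [0.5346, -0.3525, 0.0451]
orientation: [0.001, 0.999, 0.032, 0.002]
wrist_force: [-0.1, -0.4, -0.4]
finger_gap: 0.035
```

```bash
python3 plan.py 3.9 0.045 .534 -.352 .12 .653 -.1045 .11;
```

```text
tcp [ 0.5346 -0.3525  0.0451] f [-0.1 -0.4 -0.4] gap 0.035 t 25.38
A -0.0 -0.0 -0.045 0.1 -0.2 -0.2
A -0.0 -0.0 -0.03 0.0 0.0 0.0
A -0.0 -0.0 0.0 0.0 0.0 0.0
A 0.022 -0.039 0.002 0.0 0.0 0.0
A 0.022 -0.039 0.002 0.0 0.0 0.0
A 0.022 -0.039 0.001 0.0 0.0 0.0
B 0.022 -0.039 0.002 0.0 0.0 0.0
B 0.022 -0.039 0.001 0.0 0.0 0.0
B 0.022 -0.039 0.002 0.0 0.0 0.0
B 0.003 -0.005 0.0 0.0 0.0 0.0
```

Emit:
carry_out(moves=[-1, 0, 0, -0.03, 0, 0, 0, -1, 0, 0, -0.035, 0, 0, 0, -1, 0.01, -0.02, -0.01, 0, 0, 0, -1, 0.022, -0.039, 0, 0, 0, 0, -1, 0.022, -0.039, 0, 0, 0, 0])

```text
clock: 26.0
tcp_pos: [0.5823, -0.249, 0.1212]
orientation: [0.0, 1.0, 0.03, 0.002]
wrist_force: [-0.8, -0.5, -0.6]
finger_gap: 0.0349
```

Emit:
carry_out(moves=[-1, 0.022, -0.04, 0, 0, 0, 0, -1, 0.022, -0.04, 0, 0, 0, 0, -1, 0.015, -0.03, 0, 0, 0, 0, -1, 0.006, -0.012, 0, 0, 0, 0, -1, 0, 0, 0, 0, 0, 0])

```text
clock: 26.62
tcp_pos: [0.6405, -0.109, 0.1169]
orientation: [-0.001, 0.999, 0.034, -0.001]
wrist_force: [-1.1, -0.2, -0.6]
finger_gap: 0.0351
```

```bash
python3 plan.py 3.9 0.03 .6535 -.1045 .08
```

```text
tcp [ 0.6405 -0.109   0.1169] f [-1.1 -0.2 -0.6] gap 0.0351 t 26.62
A 0.01 -0.003 0.028 -0.2 0.1 -0.0
A 0.003 -0.001 0.009 0.0 -0.0 -0.0
A 0.0 0.0 -0.0 0.0 -0.0 -0.0
```

Emit:
carry_out(moves=[-1, 0.009, -0.003, 0.015, 0, 0, 0, -1, 0.004, -0.001, 0.02, 0, 0, 0, -1, 0, 0, 0.015, 0, 0, 0, -1, 0, 0, 0.008, 0, 0, 0, -1, 0, 0, 0, 0, 0, 0])

```text
clock: 27.25
tcp_pos: [0.6522, -0.108, 0.0536]
orientation: [-0.001, 1.0, 0.031, -0.002]
wrist_force: [0.3, -0.4, 0.3]
finger_gap: 0.0349
```

```bash
python3 plan.py 3.9 0.03 .6535 -.1045 .0355
```

```text
tcp [ 0.6522 -0.108   0.0536] f [ 0.3 -0.4  0.3] gap 0.0349 t 27.25
A 0.002 -0.003 0.018 -0.2 0.2 -0.4
A -0.0 -0.0 0.0 0.0 0.0 0.0
```

Emit:
carry_out(moves=[-1, 0.002, -0.004, 0.008, -0.2, 0.2, -0.4, -1, 0, 0, 0.006, 0, 0, 0, -1, 0, 0, 0.002, 0, 0, 0, -1, 0, 0, 0, 0, 0, 0, -1, 0, 0, 0, 0, 0, 0])

```text
clock: 27.88
tcp_pos: [0.6551, -0.104, 0.0383]
orientation: [0.001, 0.999, 0.034, 0.001]
wrist_force: [0.1, 0.2, -0.3]
finger_gap: 0.0347
```

```bash
python3 plan.py 3.9 0.03 .6535 -.1045 .0355
```

```text
tcp [ 0.6551 -0.104   0.0383] f [ 0.1  0.2 -0.3] gap 0.0347 t 27.88
A -0.002 0.0 0.003 0.1 -0.1 0.0
A 0.0 0.0 -0.0 -0.0 -0.0 0.0
```

Emit:
carry_out(moves=[-1, -0.001, 0, 0.003, 0, 0, 0, -1, 0, 0, 0, 0, 0, 0, 1, 0, 0, 0, 0, 0, 0, 1, 0, 0, 0, 0, 0, 0, 1, 0, 0, 0, 0, 0, 0])

```text
clock: 28.5
tcp_pos: [0.6545, -0.1043, 0.0358]
orientation: [0.001, 0.999, 0.034, 0.002]
wrist_force: [0.9, -0.3, 0.1]
finger_gap: 0.085
```

Emit:
carry_out(moves=[1, 0, 0, -0.03, 0, 0, 0, 1, 0, 0, -0.045, 0, 0, 0, 1, 0, 0, -0.05, 0, 0, 0, 1, 0, 0.02, -0.03, 0, 0, 0, 1, -0.01, 0.04, 0, 0, 0, 0])

```text
clock: 29.12
tcp_pos: [0.648, -0.1628, 0.1951]
orientation: [0.001, 0.999, 0.037, 0.001]
wrist_force: [-0.7, -0.5, -0.2]
finger_gap: 0.0856
```

Emit:
carry_out(moves=[1, -0.02, 0.05, 0, 0, 0, 0, 1, -0.02, 0.05, 0, 0, 0, 0, 1, -0.02, 0.04, 0, 0, 0, 0, 1, 0, 0.02, 0, 0, 0, 0, 1, 0, 0, 0, 0, 0, 0])

```text
clock: 29.75
tcp_pos: [0.5984, -0.3346, 0.1969]
orientation: [0.002, 0.999, 0.035, 0.003]
wrist_force: [0.3, 0.4, -0.3]
finger_gap: 0.085
```

```bash
for a in "purple .6535 -.1045 .054" "yellow .648 -.02 .072" "red .642 .065 .09" "green .636 .15 .11"; do echo $a; python3 look.py $a|grep -v wrist; done; python3 - <<'E'
from h import *
S=env.read_camera("scene");b,_=blob(S,"amber",(408,145));print("amber",b,"was 408.56 144.46")
cv2.imwrite("pics/s9.png",S[:,:,::-1]);print(env.get_state()["wrist_force"])
E
```

```text
purple .6535 -.1045 .054
top [360. 151.] [360.  151.3] [ 13  13 134] [ 0.6527 -0.1045  0.05  ]
scene [266. 238.] [265.8 239.3] [ 17  16 202] [ 0.6543 -0.1045  0.05  ]
tri (array([ 0.65320736, -0.10469389,  0.04780562]), np.float64(0.09469502052941521))
yellow .648 -.02 .072
top [327. 150.] [326.8 151.5] [ 17  18 250] [ 0.6463 -0.0205  0.068 ]
scene [305. 230.] [305.2 231.8] [ 21  22 364] [ 0.6507 -0.0206  0.068 ]
tri (array([ 0.6477085 , -0.02053122,  0.06224914]), np.float64(0.08399975654023774))
red .642 .065 .09
top [291. 150.] [292.8 151.4] [ 21  22 357] [0.6406 0.0619 0.086 ]
scene [346. 221.] [344.8 223.3] [ 25  26 499] [0.6452 0.0622 0.086 ]
tri (array([0.64205405, 0.06258878, 0.080276  ]), np.float64(0.49123756562709764))
green .636 .15 .11
top [255. 150.] [255.3 151. ] [ 24  23 448] [0.635  0.1491 0.106 ]
scene [388. 212.] [387.3 212.7] [ 29  25 557] [0.6364 0.1498 0.106 ]
tri (array([0.63541584, 0.14980679, 0.10427545]), np.float64(0.6590189933598506))
amber [408.35606061 144.53030303] was 408.56 144.46
[-0.02063166 -0.51199947  0.06105883]
```

View pics/s9.png

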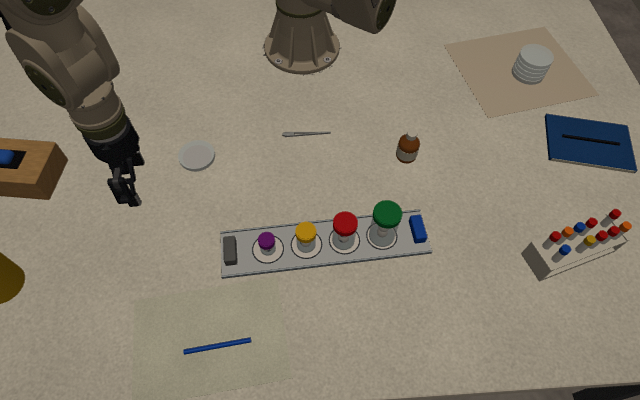

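The jars stand upright on their marks in order: purple (267,241), yellow (306,232), red (345,223), and green (387,213) beside the blue block. The bottle at (408,145) has not moved, and the arm is clear of everything.

```bash
python3 -c "
from workcell import env
print(env.hand_in())"
```

```text
the job is handed in; nothing more can be done
None
```

I moved all four jars onto the tray marks and handed the job in at about 30 s. From the blue block they run green (mark a), red (b), yellow (c), purple (d). `hand_in` gives no verdict, so I can only report my own checks.

- **Position:** in the last top and scene camera views, green, yellow and purple were each within about 1 mm of their mark centres. Red was about 2.5 mm off, against the 12 mm limit.
- **Upright, height and release:** the lid heights match jars standing on the tray floor, and the scene view shows them upright. The gripper was open and clear of everything.
- **Amber bottle:** its image moved by only 0.2 px in the scene view, so it stayed where it was.
- **Disagreement:** the wrist camera read 1–4 mm off the other two cameras. I used values in between for the grasps. No check failed.

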